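Press the food tub's and short canister's lids home

ROBOT

A 6-joint arm with a two-finger parallel gripper is mounted at the origin on a cart in front of the work surface, level with it; the furniture and walls round the work are solid. World frame = base frame: x ahead of the robot, y to its left, z up, the work surface at z = 0. Lengths are in mm, angles in rad, forces in N, time in s.
With the tool pointing down it reaches from about 375 to 925 mm from the base axis. Payload 5.7 kg.
Tool frame: the origin (TCP) lies at the very end of the fingers, on their centre line; the grasp point (between the pads) lies ctrl.pinch_z behind it (ctrl.pinch_z is the distance from the TCP to the grasp point, in mm); z points along the fingers, y is the line along which they close (so a half turn about z gives the same grasp; the last joint's range is limited). The gripper opens to 88 mm and grips with 3 to 60 N. Pads are 20 mm wide; open, the fingers measure 115 mm over their backs; the gripper's body (75 mm by 178 mm) begins 61 mm behind the grasp point.
Start: joints at [-1.363, 0.359, 1.51, -0, 1.272, -0.115], TCP at [190.318, -568.983, 222.623] pointing down, gripper open.
Joint ranges: [-2.97, 2.97], [-1.01, 2.36], [0.21, 2.38], [-0.96, 4.11], [0.2, 2.71], [-2.98, 2.98]. Speed limits (rad/s): [2.39, 2.39, 3.14, 3.14, 3.14, 3.14].

INTERFACE

Orientations are given as a unit quaternion [x, y, z, w].
In Python, from station import ctrl gives the robot as it stands. Calls block until the motion is done:
- ctrl.move_to(position, orientation): joint-space move of the TCP to a pose.
- ctrl.move_l(position, velocity=150, rot=None, threshold=None): straight line of the TCP; rot=None keeps the orientation; velocity is the mean speed in mm/s. With threshold (N) it stops when the force on the tool has changed by that much, and returns True; else False.
- ctrl.movej(angles): joint-space move.
- ctrl.release() and ctrl.close_gripper(strength=None): open the fingers fully, or close them until they stop; strength is the grip in N (None keeps the last).
- ctrl.dwell(seconds).
- ctrl.inverse_kinematics(position, orientation): joint angles nearest the present ones, or None.
- ctrl.get_image(name): name is "scene" or "top" or "wrist"; returns a dict with "pixels" (400x640x3 uint8, blue, green, red), "vertical_fov" (degrees; the focal length in pixels is half the picture's height over the tangent of half this angle, whatever the lens; pixels are square), "cx", "cy" (the principal point, pixels), "world_from_camera" (4x4, takes a point from camera to world coordinates). Camera axes: x right, y up, looking along -z (the intrinsics and any distortion apply to the point x, -y, -z); pixel columns grow to the right and rows downward; lengths in mm; the calibration is good to about 2 mm. A picture is of the moment at which its call begins. There is no depth.
A pose or a line that the arm cannot do raises ctrl.IKError and nothing moves.
- ctrl.close_job(): hands the job in; it is judged then, once.
Readings, each from a call of its own:
- ctrl.current_time(): time.
- ctrl.current_joint_positions(): joint angles.
- ctrl.current_joint_vel(): joint speeds.
- ctrl.current_joint_torque(): joint torques, N m.
- ctrl.current_eef_pos(): TCP position.
- ctrl.current_eef_rot(): TCP orientation.
- ctrl.current_force(): force on the tool from outside, world axes, zero at the start.
- ctrl.current_torque(): the same for the moment, N m.
- ctrl.current_grip_width(): finger opening in mm.
- ctrl.current_finger_force(): force on a finger pad.
Only numpy, scipy, OpenCV 4.12 (cv2) and the standard library are available. Lean on these libraries where they do the work, as an engineer would, in place of code of your own. Each camera call takes 0.05 s, during which the arm holds its last target. There are 200 camera calls.

TASK

The lids of the red-lidded food tub and of the shorter of the two grey canisters were only set on loosely and stand up off their rims: press each one straight down until it is fully home, leaving both containers standing where they are. The taller grey canister is airing out, so leave it alone with its lid standing up.

Things in the scene. Friction and masses are not known exactly. Their poses are not given: they have to be found in the camera images.
- food_tub: Translucent rectangular food tub with a flat red lid, loose on the worktop, about 0.4 kg, 126 x 144 mm in plan (144 mm along its own y). Origin: centre of its underside, z up. With the lid fully home the lid's flat top is 86 mm above the origin; it is that much plus the lid's joint value otherwise. Press near the middle of the lid with closed fingertips.
- food_tub_lid (a joint): How far the tub's red lid stands above fully home, in m: 0 = fully home, 0.010 to 0.016 at the start. The lid slides only straight up and down in the tub. It is a tight press fit: pushing it down takes about 5 N all the way, it stays wherever it is left, and it meets a hard stop at 0.
- short_canister: The shorter of two light grey round canisters with a knob on the lid, loose, about 0.35 kg, 107 mm across. Origin: centre of its underside, z up. With the lid fully home the top of the knob (20 mm wide, on the axis) is 130 mm above the origin, plus the lid's joint value otherwise; the lid around it lies 13 to 18 mm lower. Press on the knob with closed fingertips.
- short_canister_lid (a joint): How far the short canister's lid stands above fully home, in m: 0 = fully home, 0.010 to 0.016 at the start. Same tight press fit as the tub's: about 5 N to push down, stays where it is left, hard stop at 0.
- tall_canister: The taller of the two light grey round canisters, otherwise like the short one, loose, 107 mm across, knob top 150 mm above its origin (centre of the underside) plus its lid's joint value. A bystander: leave it alone.
- tall_canister_lid (a joint): How far the tall canister's lid stands above fully home, in m; 0.010 to 0.016 at the start, and it is to stay up.

How it is judged (in metres and radians):
At the end, for the whole second after the job is handed in: The lids of the food tub and the short canister are within 3 mm of fully home; the tall canister's lid still stands more than 7 mm up; all three containers stand upright (within 0.1 rad) and at rest within 40 mm of where they stood (value of joint each of food_tub_lid, short_canister_lid below 0.003 m and value of joint tall_canister_lid above 0.007 m and distance of each of food_tub, short_canister, tall_canister from where it was at the start of the episode below 0.04 m and angle between each of food_tub, short_canister, tall_canister's own z axis and vertical below 0.1 rad and linear speed of each of food_tub, short_canister, tall_canister below 0.02 m/s); the robot touches nothing.
It fails at once if the tall canister's lid is pressed down (below 7 mm) (value of joint tall_canister_lid below 0.007 m).
It fails at once if the tall canister is shoved more than 40 mm (distance of tall_canister from where it was at the start of the episode above 0.04 m).
It fails at once if one of the three containers is tipped by more than 0.35 rad (angle between any of food_tub, short_canister, tall_canister's own z axis and vertical above 0.35 rad).
It also fails if it takes over 38 s, if anything falls off the work surface, if the arm or the gripper's body presses on something with over 40 N, if the wrist force passes 120 N, or if a joint passes its speed limit or range.

## Working session

There is one attempt and no reset: what is moved stays moved. The work goes in short steps, each a Python script; the robot and the scene stay as the last script left them, time stands still between calls to the robot, and variables do not carry over. Pictures are saved under pics/ and viewed, at most 10 in all, crops included, and the job is handed in when it is done.

```bash
mkdir -p pics
python3 - <<'E'
from station import ctrl
import cv2,numpy as np,pickle
d={}
for n in("scene","top"):
    m=ctrl.get_image(n);d[n]=m;cv2.imwrite(f"pics/{n}0.png",m["pixels"])
    print(n,{k:v for k,v in m.items() if k!="pixels"})
pickle.dump(d,open("im.pkl","wb"))
print(ctrl.current_eef_rot(),ctrl.current_time(),ctrl.pinch_z)
E
```

```text
scene {'vertical_fov': 56.71105651056588, 'cx': 326.577065633687, 'cy': 195.21847386456307, 'world_from_camera': array([[-4.72677321e-01,  4.15052307e-01, -7.77372326e-01,
        -1.89745699e+02],
       [-8.80943117e-01, -2.45277117e-01,  4.04695393e-01,
         4.14485855e+02],
       [-2.27018865e-02,  8.76111134e-01,  4.81574403e-01,
         5.14610259e+02],
       [ 0.00000000e+00,  0.00000000e+00,  0.00000000e+00,
         1.00000000e+00]])}
top {'vertical_fov': 44.413774648194405, 'cx': 327.9595065320071, 'cy': 192.4867908797906, 'world_from_camera': array([[ 3.00785756e-03,  9.89760685e-01, -1.42705079e-01,
         3.83914628e+02],
       [-9.99985255e-01,  3.62225237e-03,  4.04575493e-03,
         6.84443601e+01],
       [ 4.52124298e-03,  1.42690806e-01,  9.89756987e-01,
         9.42275832e+02],
       [ 0.00000000e+00,  0.00000000e+00,  0.00000000e+00,
         1.00000000e+00]])}
[ 9.87007215e-01  1.60673772e-01 -4.64509510e-05 -8.32896658e-04] 0.1 18.700000000000003
```

View pics/scene0.png

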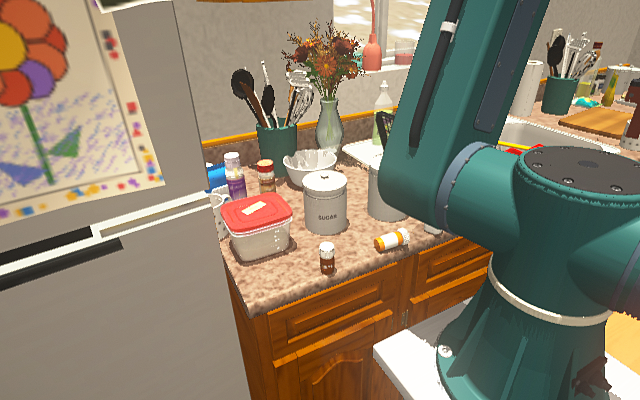

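View pics/top0.png

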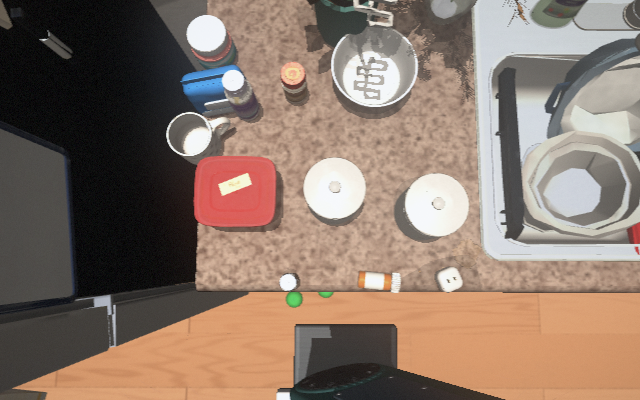

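The scene view shows the tub lid at (257,212), the SUGAR canister's knob at about (324,175), and the other canister half hidden by the arm. The top view shows the tub lid at (235,191), knob A at (335,187) and knob B at (439,203). I'll zoom in and triangulate to tell which canister is shorter.

```bash
cat > h.py <<'E'
import numpy as np
def ray(m,u,v):
    T=m["world_from_camera"];f=200/np.tan(np.radians(m["vertical_fov"]/2))
    d=T[:3,:3]@np.array([(u-m["cx"])/f,-(v-m["cy"])/f,-1]);return T[:3,3],d
def at_z(m,u,v,z):
    o,d=ray(m,u,v);return o+d*(z-o[2])/d[2]
def tri(m1,p1,m2,p2):
    a,d=ray(m1,*p1);b,e=ray(m2,*p2)
    s=np.linalg.lstsq(np.c_[d,-e],b-a,rcond=None)[0]
    p,q=a+s[0]*d,b+s[1]*e;return (p+q)/2,np.linalg.norm(p-q)
E
python3 - <<'E'
import pickle,cv2,numpy as np
from h import *
d=pickle.load(open("im.pkl","rb"));t,s=d["top"],d["scene"]
print(tri(t,(335,187),s,(324.5,174.5)))
for p in((335,187),(439,203)):
    print(at_z(t,*p,143),at_z(t,*p,163))
print(at_z(t,235,191,99))
a=cv2.resize(t["pixels"][140:250,185:485],None,fx=2.6,fy=2.6,interpolation=cv2.INTER_CUBIC)
b=cv2.resize(s["pixels"][150:270,205:425],None,fx=2.5,fy=2.5,interpolation=cv2.INTER_CUBIC)
c=np.zeros((a.shape[0]+b.shape[0],780,3),np.uint8);c[:a.shape[0],:a.shape[1]]=a;c[a.shape[0]:,:b.shape[1]]=b
print(a.shape,b.shape);cv2.imwrite("pics/z.png",c)
E
```

```text
(array([509.40027185,  53.97057688, 138.00694461]), np.float64(1.1070148957541381))
[508.3512275   53.58007379 143.        ] [505.23749394  53.95201763 163.        ]
[ 482.35181417 -117.53214092  143.        ] [ 479.88865484 -112.87851589  163.        ]
[507.51962049 226.60021095  99.        ]
(286, 780, 3) (300, 550, 3)
```

View pics/z.png

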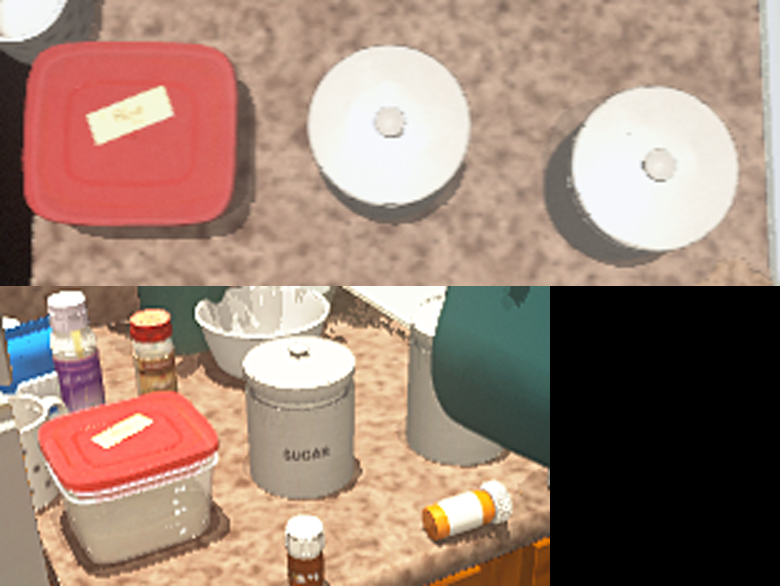

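The SUGAR canister A triangulates to z≈140, so it is the short one. B looks larger from above, so it is the tall one. Next I close the fingers and press A's knob.

Run:
```python
from station import ctrl
import cv2,numpy as np
r=np.sqrt(.5)
ctrl.close_gripper()
p=ctrl.current_eef_pos();ctrl.move_l([p[0],p[1],300])
c=[q for q in([r,r,0,0],[r,-r,0,0]) if ctrl.inverse_kinematics([508.5,53.6,260],q) is not None]
q=min(c,key=lambda q:abs(ctrl.inverse_kinematics([508.5,53.6,260],q)[5]));print(q,ctrl.inverse_kinematics([508.5,53.6,260],q))
ctrl.move_to([508.5,53.6,260],q)
ctrl.move_l([508.5,53.6,160])
print(ctrl.current_time(),ctrl.current_force(),ctrl.current_eef_pos())
print(ctrl.move_l([508.5,53.6,127],velocity=20,threshold=3),ctrl.current_eef_pos(),ctrl.current_force(),ctrl.current_time())
cv2.imwrite("pics/s1.png",ctrl.get_image("scene")["pixels"][100:300,150:450])
```

```text
[np.float64(0.7071067811865476), np.float64(0.7071067811865476), 0, 0] [-3.01409358e-02  1.96183159e-01  1.64653159e+00 -4.44089210e-16
  1.29887790e+00 -3.01409358e-02]
5.4083 [-0.54150881 -0.38545836 -0.5483099 ] [509.16162895  53.41632625 160.58567852]
True [508.41882545  53.56845736 141.63202237] [0.69902343 0.31118706 1.62503109] 6.3667
```

View pics/s1.png

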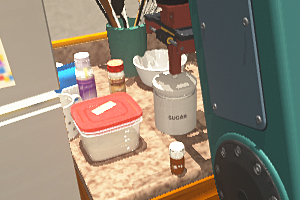

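The crop shows the closed fingers on the SUGAR knob, at about (175,70). Contact came at z=141.6, which fits the short canister with its lid 11.6 mm up. Next: press it home, then do the tub.

Run:
```python
from station import ctrl
import cv2
def press(x,y,z):
    hit=ctrl.move_l([x,y,z-3],velocity=20,threshold=18)
    print(hit,ctrl.current_eef_pos(),ctrl.current_force(),ctrl.current_time())
press(508.5,53.6,130)
ctrl.move_l([508.5,53.6,230],velocity=120)
x,y=507.5,226.3
ctrl.move_l([x,y,180],velocity=150)
ctrl.move_l([x,y,110],velocity=100)
print(ctrl.move_l([x,y,84],velocity=20,threshold=3),ctrl.current_eef_pos(),ctrl.current_time())
press(x,y,86)
ctrl.move_l([x,y,200],velocity=120)
print(ctrl.current_time())
cv2.imwrite("pics/s2.png",ctrl.get_image("scene")["pixels"])
```

```text
True [508.56331451  53.62821215 128.69102945] [-2.03218928 -0.4581891   9.64110431] 7.0833
True [507.25569015 226.2260748   96.03030384] 11.0333
True [507.10926773 226.20248722  86.50545021] [-1.61593257 -0.63936572  6.53584642] 11.575
12.675
```

View pics/s2.png

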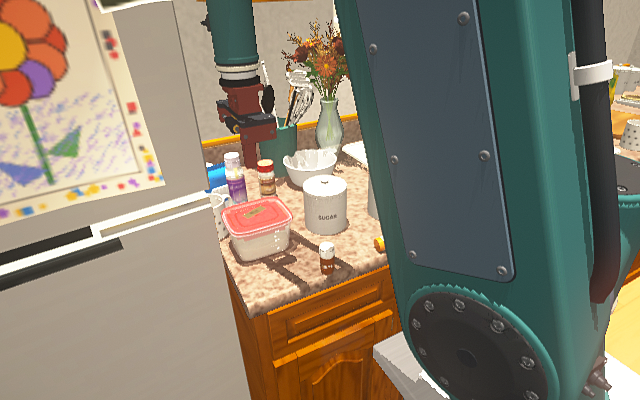

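Both lids now sit flush: the tub at (257,213) and the SUGAR canister at (325,205) haven't moved. The stops came at z=128.7 and 86.5, matching 130 and 86, and the arm is clear of everything, so I'm handing in.

```bash
python3 -c "
from station import ctrl
ctrl.dwell(0.5);print(ctrl.close_job())"
```

```text
the job is handed in; nothing more can be done
None
```

I pressed the lids of the food tub and the short (SUGAR) canister down to their stops, left the tall canister alone, and handed the job in at about 13 s; the hand-in returned no verdict.

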